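Square up the well plates and lock the shaker's hold-down bar with its snap ring

ROBOT

A 7-joint arm with a two-finger parallel gripper is mounted at the origin on the work surface. World frame = base frame: x ahead of the robot, y to its left, z up, the work surface at z = 0. Lengths are in m, angles in rad, forces in N, time in s.
With the tool pointing down it reaches from about 0.425 to 0.875 m from the base axis. Payload 4.7 kg.
Tool frame: the origin (TCP) lies midway between the tips of the shut fingers; the grasp point (between the pads) lies 19 mm behind it; z points along the fingers, y is the line along which they close (so a half turn about z gives the same grasp; the last joint's range is limited). The gripper opens to 87 mm and grips with 3 to 60 N. Pads are 19 mm wide; open, the fingers measure 117 mm over their backs; the gripper's body (75 mm by 190 mm) begins 51 mm behind the grasp point.
Start: joints at [0.014, 0.321, -0.07, 1.45, 0.023, 1.371, -0.057], TCP at [0.65, -0, 0.223] pointing down, gripper open.
Joint ranges: [-2.86, 2.86], [-0.3, 2.09], [-1.38, 1.24], [0.06, 2.45], [-1.56, 4.7], [0.09, 2.05], [-2.69, 2.69]. Speed limits (rad/s): [2.57, 2.57, 3.14, 3.14, 3.14, 3.14, 3.14].

INTERFACE

Orientations are given as a rotation vector (axis times angle).
In Python, from plant import * gives the robot as it stands.
- The arm moves only by the tool send_rows, never from a script. Its argument "series" is a list of rows, each a list of 6 numbers: the shift along the tool's x, y, z normalised to -1 to 1, where 1 is 0.4 m, then the turn, a rotation vector about the tool's x, y, z normalised to -1 to 1, where 1 is 30 degrees. In form: [[dx, dy, dz, wx, wy, wz], ...]. A call has 1 to 10 rows; each row is the pose to reach, as a shift and turn from the pose commanded when the call began, along the tool's axes at that moment; what a row does not reach only later rows make up. A row lasts 1/8 s, in which the tool goes at most 62.5 mm and 10.7 degrees, less where a joint would pass 70% of its speed; a pose out of reach is approached as far as the arm can. A call with a number of a shift or a turn outside -1 to 1 is refused whole. A call with a gripper value outside its range is refused whole. "jaw" is the opening, from 0 (shut) to 1 (fully open), set as the call begins (left out, the last holds). The fingers move at their own pace and stop on an object; "squeeze" is the grip in N (left out, the last holds). Time passes only in rows, so rows that repeat a pose let the fingers close. It gives the time, the measured TCP pose, the force, the opening and the grip force at its end, in the units of the state.
- sense(): the state, without advancing time (a new reading comes with each control period).
- snapshot(name): name is "scene" or "side" or "wrist"; returns (picture, depth): 480x640x3 uint8, blue, green, red; 480x640 float32, m along the optical axis (not along the pixel's ray), 0 where there is no reading.
- camera_model(name): a dict with "mtx" (3x3 intrinsics, pixels), "origin" and "orientation" of the camera in the world. Camera axes: x right, y down, z forward; pixel columns grow to the right and rows downward; lengths in m; the calibration is good to about 2 mm. A picture is of the moment at which its call begins: read the wrist's pose just before it. camera_model takes no time and is no camera call; for the wrist camera it gives the pose at the moment of the call.
- job_done(): hands the job in; it is judged then, once.
The state is a dict: "time": time; "joint_positions": joint angles; "joint_velocities": joint speeds; "tau": joint torques, N m; "tcp_pos": TCP position; "ee_rot": TCP orientation; "force": force on the tool from outside, world axes, zero at the start; "ft_torque": the same for the moment, N m; "finger_gap": finger opening in m; "grip_force": force on a finger pad.
Only numpy, scipy, OpenCV 4.12 (cv2) and the standard library are available. Lean on these libraries where they do the work, as an engineer would, in place of code of your own. Each camera call takes 0.05 s, during which the arm holds its last target. There are 200 camera calls.

TASK

On the plate shaker, push the upper well plate square onto the lower one, home against the two fences, then swing the hold-down bar fully down over the pile so that its fork straddles the post. Then squeeze the snap ring's two upright eyes together to spread it, bring it spread over the post, lower it to the groove and let it close into the groove, lying flat; leave the other things on the bench where they are.

Things in the scene. Friction and masses are not known exactly. Their poses are not given: they have to be found in the camera images.
- shaker: Fixed plate shaker, white with aluminium deck, 205 (x) x 260 (y, -152 to +107) x 70 mm high. Origin on the bench below the centre of the plate nest; x away from the robot, y to the left (small yaw), z up. Steel fences, 30 mm above the deck, at the nest's +x side (inner face x = 65 mm, y -46 to 46) and +y side (inner face y = 44 mm, x -92 to 62). Post at x = 0, y = -115 mm.
- nest (a point): Centre of the nest on the deck, 70 mm above the bench; axes as shaker. The plates' centres lie here in plan when the pile is square. At -x and -y the nest has only 7 mm lips (inner faces x = -66, y = -45) that keep the lower plate in place; above them these sides are open.
- groove (a point): On the steel post's axis at the lower shoulder of its groove, 121 mm above the bench; axes as shaker. Post 42 mm in diameter; groove 36 mm in diameter, 12 mm high (to 133 mm). Above it a 42 mm head, 8 mm high, then a cone 10 mm high that narrows to 26 mm; top 151 mm above the bench.
- hinge_axis (a point): Middle of the hold-down bar's hinge axis, 115 mm above the bench at y = +75 mm of the shaker; the axis runs along the shaker's x. Two 56 mm high lugs (top 126 mm above the bench) stand 26 mm either side.
- bar (a joint): Hold-down bar angle: 0 = level, down, pointing to the shaker's -y across the pile; pi/2 = upright; stop at 1.75. Aluminium, 30 mm wide, 10 mm thick (centred on the axis); from 153 to 202 mm from the axis a fork 66 mm wide with a 48 mm slot for the post. Stiff hinge (0.2 Nm): stays where left, 2 to 4 N push it. Level, it is 2 mm above the upper plate, its top 120 mm above the bench.
- bar_push (a point): Point on the middle of the bar's upper face (outer face, when upright facing +y), 120 mm from the hinge axis.
- plate_low: Lower white 24-well plate, 128 (x) x 86 (y) x 14 mm, lying in the nest. Origin at the centre of its underside, 70 mm above the bench.
- plate_top: Upper white deep 24-well plate, 128 x 86 x 24 mm, about 150 g, lying askew on the lower one, displaced towards the robot and to -y; smooth, slides with about 0.5 N. Origin at the centre of its underside, 84 mm above the bench; top at 108 mm.
- ring: Steel snap ring (the half with the coil), whole ring 94 mm long, 57 wide, 8 thick, 110 g, lying flat. Origin at the closed ring's centre, on its underside; +x to the two eyes, z up. Its ends cross; each carries a round upright eye, 10 mm in diameter, top 40 mm above the underside, at x = 46, y = -24 and +24 mm (58 mm over both). Squeezing the eyes together spreads the ring about its coil.
- ring_spread (a joint): Angle between the ring halves: 0 closed (four inward pads on a 35 mm circle), 0.44 fully spread (eyes 23 mm over both; passes the 42 mm post head with about 2.5 mm all round), about 0.02 closed in the groove, 0.25 caught on the head. Squeezing the eyes takes 5 N at first, 12 N fully spread.
- eye_a (a point): Top centre of the upright eye on the +y half (it stands on the -y side).
- eye_b (a point): Top centre of the other upright eye, on the -y half (it stands on the +y side).
- coil (a point): Top centre of the spring coil (16 mm in diameter, 12 mm high), the pivot, 34 mm behind the ring's centre. Whether spread or not, the centre of the ring's opening lies 34 mm from the coil's axis towards the midpoint between the eyes (about 80 mm from the coil).
- beaker: Bystander: clear beaker, 72 mm wide, 95 mm high, origin under its centre.
- rack: Bystander: blue tube rack with capped tubes, 100 (x) x 200 (y) mm, 100 mm high, origin under its centre.
- dropper_a: Bystander: amber dropper bottle, 32 mm wide, 89 mm high, origin under its centre.
- dropper_b: Bystander: white dropper bottle, 32 mm wide, 89 mm high, origin under its centre.
- pliers: Bystander: side cutters lying flat, 145 mm long, 15 mm high; not needed. Origin under the middle.
- slide_box: Bystander: slide box 92 x 77 x 32 mm, origin under its centre.
- tip_box: Bystander: pipette tip box 120 x 85 x 58 mm, origin under its centre.

How it is judged:
On the way, in this order (a step that is already met when the one before it is completed fails the run):
1. the upper plate is square on the lower one, home against both fences (horizontal distance between plate_top and nest below 0.005 m and angle between the x axis of plate_top and the x axis of shaker, either way round below 0.05 rad and z of plate_top in the frame of nest below 0.017 m), for 0.2 s.
2. the bar is fully down (value of joint bar below 0.05 rad), for 0.2 s.
3. the ring is held spread above the post (value of joint ring_spread above 0.33 rad and z of ring in the frame of groove above 0.02 m and horizontal distance between ring and groove below 0.04 m), for 0.1 s.
At the end, for the whole second after the job is handed in: Plates piled in the nest, each within 5 mm of its centre, the upper within 0.05 rad of square; bar down (under 0.05 rad); ring closed (under 0.12 rad) in the groove, centred within 5 mm, underside -3 to +6 mm from the lower shoulder, tilt under 0.1 rad; all at rest (all of step 1 and z of plate_top in the frame of nest above 0.011 m and horizontal distance between plate_low and nest below 0.005 m and value of joint bar below 0.05 rad and value of joint ring_spread below 0.12 rad and horizontal distance between ring and groove below 0.005 m and z of ring in the frame of groove between -0.003 and 0.006 m and angle between ring's own z axis and vertical below 0.1 rad and linear speed of each of ring, plate_top below 0.02 m/s); the robot touches nothing.
It fails at once if a bystander is moved more than 30 mm (distance of any of beaker, rack, dropper_a, dropper_b, pliers, slide_box, tip_box from where it was at the start of the episode above 0.03 m).
It also fails if it takes over 72 s, if anything falls off the work surface, if the arm or the gripper's body presses on something with over 40 N, if the wrist force passes 120 N, or if a joint passes its speed limit or range.

## Working session

There is one attempt and no reset: what is moved stays moved. The work goes in short steps, Python scripts to look and compute and a tool call to move; the robot and the scene stay as the last step left them, time stands still between calls to the robot, and variables do not carry over. Pictures are saved under pics/ and viewed, at most 14 in all, crops included, and the job is handed in when it is done.

Besides the shell and the picture viewer there is one more tool, called after "Call:" as a command line: name --pt "numbers of a row" for each row, then --argument value for the rest. send_rows: Moves the arm, as the interface text tells. Its arguments: {"type":"object","properties":{"series":{"type":"array","items":{"type":"array","items":{"type":"number"}}},"jaw":{"type":"number"},"squeeze":{"type":"number"}},"required":["series"]}

```bash
mkdir -p pics; ls; python3 - <<'E'
from plant import *
import cv2,numpy as np
s=sense();print(s['time'],s['tcp_pos'],s['ee_rot'],s['finger_gap'])
for n in("scene","side","wrist"):
    m=camera_model(n);p,d=snapshot(n);cv2.imwrite(f"pics/{n}0.png",p);np.savez(f"{n}0.npz",p=p,d=d,K=m["mtx"],o=m["origin"],R=m["orientation"]);print(n,m)
E
```

```text
pics
0.0 [ 6.49455768e-01 -5.97863421e-05  2.21470720e-01] [-2.22052990e+00 -2.22061187e+00  2.21868664e-03] 0.0870041936949498
scene {'mtx': array([[503.60338806,   0.        , 313.8788535 ],
       [  0.        , 503.60338806, 240.5921452 ],
       [  0.        ,   0.        ,   1.        ]]), 'origin': array([ 0.84309689, -0.54511786,  0.89662304]), 'orientation': array([-2.42554678, -0.60507472,  0.19757367])}
side {'mtx': array([[491.10255431,   0.        , 312.07299061],
       [  0.        , 491.10255431, 238.09082685],
       [  0.        ,   0.        ,   1.        ]]), 'origin': array([0.29463067, 0.69711459, 0.68856445]), 'orientation': array([-0.4601456 ,  2.63771919, -1.30706887])}
wrist {'mtx': array([[384.93494244,   0.        , 321.79774079],
       [  0.        , 384.93494244, 244.91402877],
       [  0.        ,   0.        ,   1.        ]]), 'origin': array([0.65031297, 0.07320804, 0.38401342]), 'orientation': array([ 2.86328406e+00,  1.32702701e-03, -2.77400950e-03])}
```

View pics/scene0.png

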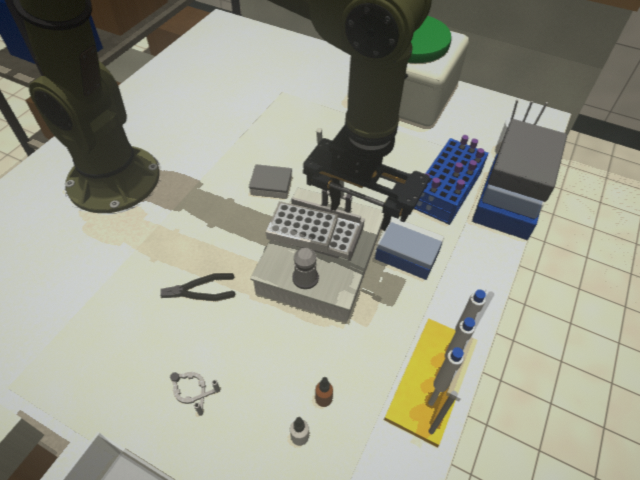

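View pics/side0.png

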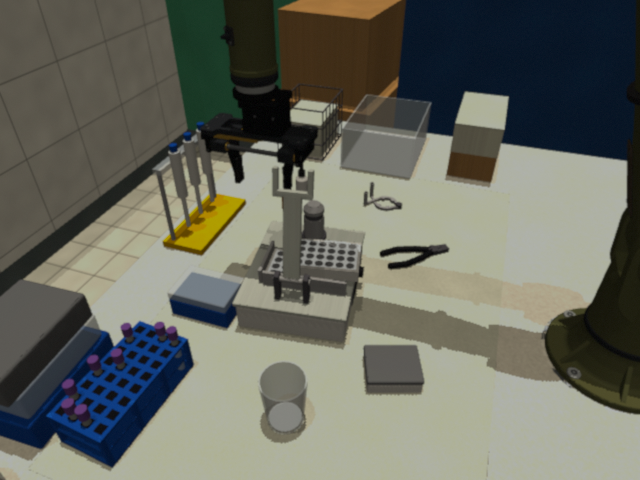

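View pics/wrist0.png

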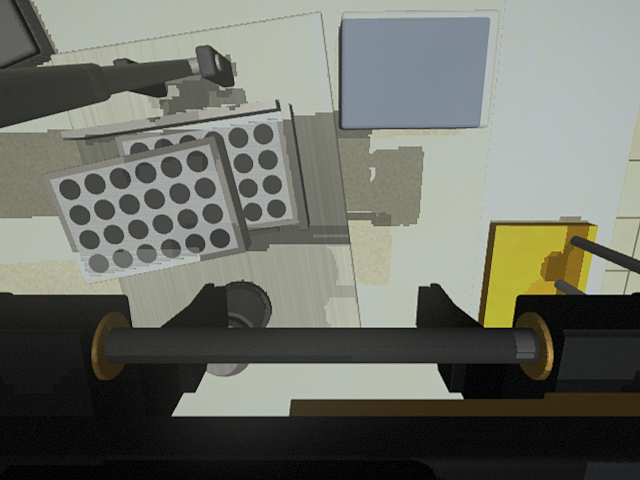

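```bash
cat > h.py <<'E'
import numpy as np,cv2
from scipy.spatial.transform import Rotation as Ro
def load(n):
    z=np.load(n+".npz");return {k:z[k] for k in z}
def grab(n,f):
    from plant import snapshot,camera_model
    m=camera_model(n);p,d=snapshot(n);np.savez(f+".npz",p=p,d=d,K=m["mtx"],o=m["origin"],R=m["orientation"]);return load(f)
def ray(c,u,v):
    return Ro.from_rotvec(c['R']).apply(np.stack([(np.asarray(u,float)-c['K'][0,2])/c['K'][0,0],(np.asarray(v,float)-c['K'][1,2])/c['K'][1,1],np.ones_like(np.asarray(u,float))],-1))
def onz(c,u,v,z):
    r=ray(c,u,v);return c['o']+r*((z-c['o'][2])/r[...,2])[...,None]
def cloud(c):
    v,u=np.mgrid[:480,:640];P=c['o']+ray(c,u,v)*c['d'][...,None];P[c['d']<=0]=np.nan;return P
def proj(c,X):
    q=Ro.from_rotvec(c['R']).inv().apply(np.asarray(X)-c['o']);return q[...,:2]/q[...,2:]*[c['K'][0,0],c['K'][1,1]]+c['K'][:2,2]
E
python3 - <<'E'
from h import *
np.set_printoptions(precision=4,suppress=True)
c=load("scene0");s=load("side0");w=load("wrist0")
P=cloud(c)
# post: points z in .12-.16 near px(305,258)
Q=P[240:290,285:325].reshape(-1,3);T=Q[(Q[:,2]>.135)&(Q[:,2]<.16)];print("post",T.mean(0),T.min(0),T.max(0))
for n,u,v,z in(("coil",175,377,.012),("eyeA",215,385,.04),("eyeB",198,407,.04),("post",305,252,.151),("ringedge",190,388,.008)):
    print(n,onz(c,u,v,z),P[v-1:v+2,u-1:u+2].reshape(-1,3)[4])
# deck / plate heights clouds in three cams: plate top plane
for nm,k in(("scene",c),("side",s),("wrist",w)):
    X=cloud(k).reshape(-1,3)
    m=(abs(X[:,0]-.6)<.25)&(abs(X[:,1])<.3)
    for z in(.07,.1,.108,.151):
        A=X[m&(abs(X[:,2]-z)<.004)]
        print(nm,z,len(A),A.min(0) if len(A) else 0,A.max(0) if len(A) else 0)
E
```

```text
Traceback (most recent call last):
  File "h.py", line 13, in cloud
    v,u=np.mgrid[:480,:640];P=c['o']+ray(c,u,v)*c['d'][...,None];P[c['d']<=0]=np.nan;return P
                                     ~~~^^^^^^^
  File "h.py", line 9, in ray
    return Ro.from_rotvec(c['R']).apply(np.stack([(np.asarray(u,float)-c['K'][0,2])/c['K'][0,0],(np.asarray(v,float)-c['K'][1,2])/c['K'][1,1],np.ones_like(np.asarray(u,float))],-1))
           ~~~~~~~~~~~~~~~~~~~~~~~~~~~~^^^^^^^^^^^^^^^^^^^^^^^^^^^^^^^^^^^^^^^^^^^^^^^^^^^^^^^^^^^^^^^^^^^^^^^^^^^^^^^^^^^^^^^^^^^^^^^^^^^^^^^^^^^^^^^^^^^^^^^^^^^^^^^^^^^^^^^^^^^^^^
  File "scipy/spatial/transform/_rotation.pyx", line 2580, in scipy.spatial.transform._rotation.Rotation.apply
ValueError: Expected input of shape (3,) or (P, 3), got (480, 640, 3).
```

```bash
sed -i 's/return Ro.from_rotvec(c\[.R.\]).apply(\(.*\))$/return (\1)@Ro.from_rotvec(c["R"]).as_matrix().T/' h.py
python3 - <<'E'
from h import *
np.set_printoptions(precision=4,suppress=True)
c=load("scene0");s=load("side0");w=load("wrist0")
P=cloud(c)
Q=P[240:290,285:325].reshape(-1,3);T=Q[(Q[:,2]>.135)&(Q[:,2]<.16)];print("post",T.mean(0),T.min(0),T.max(0))
for n,u,v,z in(("coil",175,377,.012),("eyeA",215,385,.04),("eyeB",198,407,.04),("post",305,252,.151),("ringedge",190,388,.008)):
    print(n,onz(c,u,v,z),P[v,u])
print("plate_top",onz(w,[48,212,247,85],[177,137,248,282],.108))
print("fences",onz(w,[63,281,292,307],[137,107,105,228],.100))
print("low plate",onz(w,[298,247],[222,234],.084), "deck edge",onz(w,[321,358],[12,325],.07))
print("post base",onz(w,[205,270],[300,300],.14))
X=cloud(s)
A=X.reshape(-1,3);m=(A[:,2]>.13)&(A[:,2]<.32)&(abs(A[:,0]-.55)<.1)&(abs(A[:,1]-.1)<.12);B=A[m];print("bar",len(B))
for z in np.arange(.13,.33,.02):
    b=B[abs(B[:,2]-z)<.006]
    if len(b):print(z,len(b),np.median(b,0),b.min(0),b.max(0))
E
```

```text
post [ 0.581  -0.0786  0.1463] [ 0.5567 -0.0955  0.135 ] [ 0.5992 -0.0523  0.1545]
coil [ 0.4538 -0.3427  0.012 ] [ 0.4529 -0.3423  0.0101]
eyeA [ 0.5369 -0.328   0.04  ] [ 0.5359 -0.3273  0.0372]
eyeB [ 0.5336 -0.3737  0.04  ] [ 0.5327 -0.3732  0.0375]
post [ 0.5778 -0.0706  0.151 ] [ 0.5772 -0.0696  0.1494]
ringedge [ 0.4888 -0.3458  0.008 ] [ 0.4858 -0.3441  0.0005]
plate_top [[ 0.4551  0.0443  0.108 ]
 [ 0.5739  0.0718  0.108 ]
 [ 0.5939 -0.0081  0.108 ]
 [ 0.468  -0.0355  0.108 ]]
fences [[0.4656 0.0717 0.1   ]
 [0.6213 0.0919 0.1   ]
 [0.629  0.0932 0.1   ]
 [0.6386 0.0054 0.1   ]]
low plate [[ 0.6308  0.0065  0.084 ]
 [ 0.5896 -0.0035  0.084 ]] deck edge [[ 0.649   0.1587  0.07  ]
 [ 0.6824 -0.0916  0.07  ]]
post base [[ 0.5695 -0.036   0.14  ]
 [ 0.6143 -0.0359  0.14  ]]
bar 2885
0.13 47 [0.5478 0.1163 0.1333] [0.5357 0.1094 0.1301] [0.5639 0.1191 0.1359]
0.15 115 [0.5499 0.1131 0.1502] [0.5355 0.1056 0.1441] [0.5649 0.1188 0.1558]
0.16999999999999998 116 [0.5504 0.1091 0.1697] [0.5362 0.0977 0.164 ] [0.5649 0.1145 0.1759]
0.18999999999999997 129 [0.5503 0.1048 0.1896] [0.5366 0.094  0.184 ] [0.5669 0.1102 0.1959]
0.20999999999999996 130 [0.5508 0.101  0.2103] [0.5372 0.092  0.2043] [0.5674 0.1055 0.2158]
0.22999999999999995 174 [0.5569 0.0966 0.2306] [ 0.5378 -0.0124  0.224 ] [0.6031 0.1025 0.236 ]
0.24999999999999994 176 [0.5569 0.092  0.25  ] [ 0.5384 -0.0118  0.244 ] [0.6045 0.0972 0.256 ]
0.2699999999999999 302 [0.5594 0.0882 0.271 ] [ 0.5214 -0.0113  0.2641] [0.6031 0.096  0.276 ]
0.2899999999999999 112 [0.5617 0.0819 0.2917] [ 0.5214 -0.0158  0.2842] [0.5865 0.0935 0.296 ]
0.30999999999999994 433 [0.583  0.0364 0.3094] [ 0.5221 -0.0197  0.304 ] [0.6497 0.0884 0.316 ]
```

```bash
python3 - <<'E'
import cv2
p=cv2.imread("pics/scene0.png");a=cv2.resize(p[355:425,150:240],None,fx=6,fy=6,interpolation=2)
cv2.imwrite("pics/ringcrop.png",a)
E
```

```text
(no output)
```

View pics/ringcrop.png

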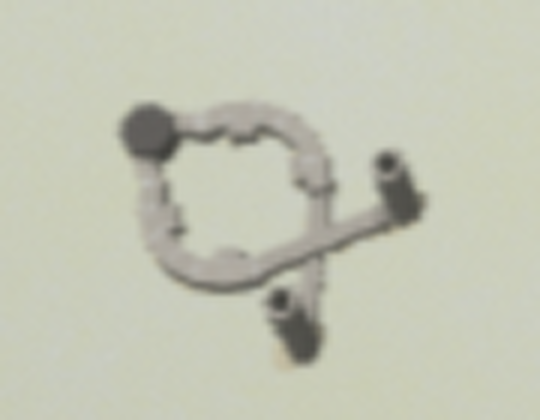

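```bash
cat >> h.py <<'E'
YAW=.131;N=np.array([.563,.040,0.])
SH=Ro.from_euler('z',YAW).as_matrix()
def W(x,y,z): return N+SH@np.array([x,y,z])        # shaker -> world
def S(p): return SH.T@(np.asarray(p)-N)
def ori(phi,tiltdir=0,tilt=0):
    """tool x along phi, z down, then tool z tipped by tilt (rad) towards world heading tiltdir"""
    x=np.array([np.cos(phi),np.sin(phi),0]);z=np.array([0,0,-1.]);R=np.stack([x,np.cross(z,x),z],1)
    ax=np.array([np.sin(tiltdir),-np.cos(tiltdir),0])  # rotates -z towards tiltdir
    return Ro.from_rotvec(ax*tilt).as_matrix()@R if tilt else R
def rows(wps,start=None):
    """wps: (pos,R,nrows); prints rows relative to start pose (default measured)"""
    from plant import sense
    s=sense();p0,R0=(np.array(s['tcp_pos']),Ro.from_rotvec(s['ee_rot'])) if start is None else start
    pp,rp=np.zeros(3),np.zeros(3);out=[]
    for p,R,n in wps:
        d=R0.inv().apply(np.asarray(p)-p0)/.4;r=(R0.inv()*Ro.from_matrix(R)).as_rotvec()/np.radians(30)
        for i in range(1,n+1): out.append([round(float(v),3) for v in np.r_[pp+(d-pp)*i/n,rp+(r-rp)*i/n]])
        pp,rp=d,r
    print("t",s['time'],"tcp",np.round(s['tcp_pos'],4),"shaker",np.round(S(s['tcp_pos']),4),"F",np.round(s['force'],1),"gap",s['finger_gap'])
    print(out)
E
python3 - <<'E'
from h import *
import math
c=load("scene0")
k=onz(c,175,377.2,.012);a=onz(c,214.7,382.2,.04);b=onz(c,196.8,405,.04);print(k,a,b,np.linalg.norm(a-b),(a+b)/2-k)
R=ori(math.pi/2+YAW,math.pi/2+YAW,.14)
rows([(W(-.06,-.080,.20),R,4),(W(-.06,-.080,.095),R,4)])
E
```

```text
[ 0.45399859 -0.34304031  0.012     ] [ 0.53355467 -0.32402616  0.04      ] [ 0.52972875 -0.37185695  0.04      ] 0.04798356163118793 [ 0.07764312 -0.00490125  0.028     ]
t 0.15 tcp [ 0.6496 -0.      0.2217] shaker [ 0.0806 -0.051   0.2217] F [ 0.4 -0.5 -0.5] gap 0.08706787963456808
[[-0.029, -0.085, 0.014, 0.004, 0.067, -0.062], [-0.059, -0.169, 0.027, 0.007, 0.134, -0.125], [-0.088, -0.254, 0.041, 0.011, 0.2, -0.187], [-0.118, -0.339, 0.055, 0.015, 0.267, -0.25], [-0.118, -0.339, 0.12, 0.015, 0.267, -0.25], [-0.118, -0.339, 0.186, 0.015, 0.267, -0.25], [-0.118, -0.339, 0.252, 0.015, 0.267, -0.25], [-0.118, -0.339, 0.317, 0.015, 0.267, -0.25]]
```

Call:
send_rows --pt "-0.03 -0.085 0.014 0.004 0.067 -0.062" --pt "-0.06 -0.17 0.027 0.007 0.134 -0.125" --pt "-0.09 -0.255 0.041 0.011 0.2 -0.187" --pt "-0.118 -0.34 0.055 0.015 0.267 -0.25" --pt "-0.118 -0.34 0.12 0.015 0.267 -0.25" --pt "-0.118 -0.34 0.186 0.015 0.267 -0.25" --pt "-0.118 -0.34 0.252 0.015 0.267 -0.25" --pt "-0.118 -0.34 0.317 0.015 0.267 -0.25" --pt "-0.118 -0.34 0.317 0.015 0.267 -0.25" --jaw 0.57

```text
time: 1.27
tcp_pos: [0.512, -0.047, 0.0937]
ee_rot: [-1.998, -2.278, -0.137]
force: [0.1, 0.6, 0.6]
finger_gap: 0.0495
grip_force: 0.0
```

```bash
python3 - <<'E'
from h import *
import math
R=ori(math.pi/2+YAW,math.pi/2+YAW,.14)
rows([(W(-.06,-.051,.0945),R,9)])
w=grab("wrist","w1");cv2.imwrite("pics/w1.png",w['p'])
E
```

```text
t 1.275 tcp [ 0.512  -0.047   0.0937] shaker [-0.0619 -0.0796  0.0937] F [0.1 0.6 0.6] gap 0.04948034352816172
[[0.008, 0.001, 0.001, -0.001, -0.0, -0.0], [0.016, 0.001, 0.002, -0.001, -0.0, -0.0], [0.024, 0.002, 0.003, -0.002, -0.001, -0.0], [0.032, 0.002, 0.004, -0.003, -0.001, -0.0], [0.039, 0.003, 0.005, -0.004, -0.001, -0.0], [0.047, 0.003, 0.005, -0.004, -0.001, -0.0], [0.055, 0.004, 0.006, -0.005, -0.002, -0.001], [0.063, 0.004, 0.007, -0.006, -0.002, -0.001], [0.071, 0.005, 0.008, -0.006, -0.002, -0.001]]
```

View pics/w1.png

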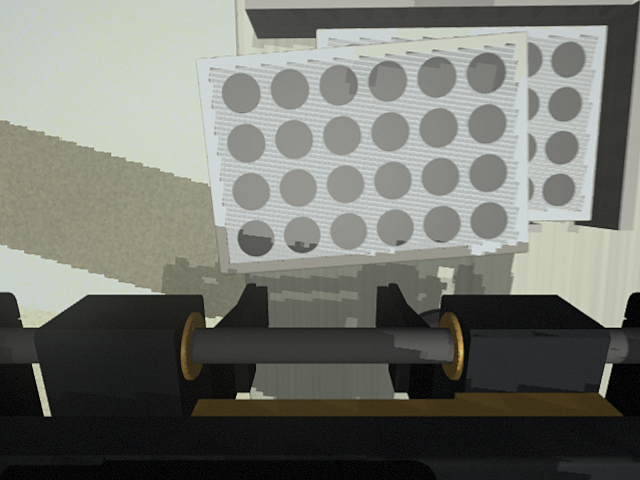

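Call:
send_rows --pt "0.01 0.001 0.001 0 0 0" --pt "0.02 0.001 0.002 0 0 0" --pt "0.03 0.002 0.003 0 0 0" --pt "0.038 0.002 0.004 0 0 0" --pt "0.046 0.003 0.005 0 0 0" --pt "0.053 0.003 0.006 0 0 0" --pt "0.06 0.004 0.007 0 0 0" --pt "0.066 0.004 0.008 0 0 0" --pt "0.071 0.005 0.009 0 0 0" --pt "0.071 0.005 0.009 0 0 0"

```text
time: 2.58
tcp_pos: [0.5126, -0.0192, 0.0963]
ee_rot: [-2.001, -2.282, -0.141]
force: [0.9, -2.1, 0.4]
finger_gap: 0.0498
grip_force: 1.2
```

```bash
cat > look.py <<'E'
import sys
from h import *
w=grab(sys.argv[1],sys.argv[2])
g=cv2.cvtColor(w['p'],cv2.COLOR_BGR2GRAY);P=cloud(w)
m=(abs(P[...,2]-.108)<.004)
n,l,st,ce=cv2.connectedComponentsWithStats(cv2.morphologyEx(m.astype(np.uint8),cv2.MORPH_CLOSE,np.ones((25,25))))
i=1+np.argmax(st[1:,4]);ys,xs=np.where((l==i));X=onz(w,xs,ys,.108)
q=np.array([S(p) for p in X])[:,:2]*1000
r=cv2.minAreaRect(q.astype(np.float32));print("top plate (shaker mm)",r, q.min(0),q.max(0))
E
python3 look.py wrist w2; python3 -c "
from h import *
rows([])"
```

```text
top plate (shaker mm) ((-42.48455810546875, -8.63430404663086), (127.44847106933594, 102.45579528808594), 0.28341996669769287) [-106.4459839   -59.81278049] [21.38248662 42.83575131]
t 2.625 tcp [ 0.5126 -0.0192  0.0962] shaker [-0.0577 -0.0522  0.0962] F [ 0.9 -3.6  1.2] gap 0.04966845655162807
[]
```

```bash
python3 - <<'E'
from h import *
import math
R=ori(math.pi/2+YAW,math.pi/2+YAW,.14);A=ori(math.pi+YAW)
rows([(W(-.058,-.070,.097),R,1),(W(-.075,-.075,.2),R,2),(W(-.128,-.008,.2),A,10),(W(-.128,-.008,.094),A,4)])
E
```

```text
t 2.625 tcp [ 0.5126 -0.0192  0.0962] shaker [-0.0577 -0.0522  0.0962] F [ 0.9 -3.6  1.2] gap 0.04966845655162807
[[-0.044, -0.001, -0.008, 0.004, 0.002, -0.0], [-0.032, -0.022, -0.136, 0.004, 0.002, -0.0], [-0.021, -0.043, -0.265, 0.004, 0.002, -0.0], [-0.004, -0.056, -0.263, 0.025, -0.019, -0.3], [0.013, -0.069, -0.26, 0.045, -0.04, -0.599], [0.029, -0.082, -0.258, 0.066, -0.06, -0.899], [0.046, -0.096, -0.256, 0.087, -0.081, -1.198], [0.062, -0.109, -0.253, 0.108, -0.102, -1.498], [0.079, -0.122, -0.251, 0.128, -0.123, -1.797], [0.095, -0.135, -0.249, 0.149, -0.143, -2.097], [0.112, -0.149, -0.247, 0.17, -0.164, -2.396], [0.129, -0.162, -0.244, 0.191, -0.185, -2.696], [0.145, -0.175, -0.242, 0.211, -0.206, -2.995], [0.136, -0.175, -0.176, 0.211, -0.206, -2.995], [0.127, -0.175, -0.111, 0.211, -0.206, -2.995], [0.118, -0.176, -0.045, 0.211, -0.206, -2.995], [0.109, -0.176, 0.021, 0.211, -0.206, -2.995]]
```

Call:
send_rows --pt "-0.044 -0.001 -0.008 0 0 0" --pt "-0.032 -0.022 -0.136 0 0 0" --pt "-0.021 -0.043 -0.265 0 0 0" --pt "-0.004 -0.056 -0.263 0.025 -0.02 -0.3" --pt "0.013 -0.069 -0.26 0.045 -0.04 -0.6" --pt "0.03 -0.082 -0.258 0.066 -0.06 -0.9" --pt "0.03 -0.082 -0.258 0.066 -0.06 -0.9" --jaw 0.35

```text
time: 3.5
tcp_pos: [0.4797, -0.0252, 0.2]
ee_rot: [-1.423, -2.709, -0.106]
force: [0.2, 0.2, 0.7]
finger_gap: 0.0307
grip_force: 0.0
```

Call:
send_rows --pt "0 0 0 0 0 -0.33" --pt "0 0 0 0 0 -0.66" --pt "0 0 0 0 0 -1.0" --pt "0 0 0 0 0 -1.0"

```text
time: 4.0
tcp_pos: [0.4801, -0.0262, 0.1999]
ee_rot: [-0.685, -3.003, -0.134]
force: [0.7, 0.1, -0.2]
finger_gap: 0.0302
grip_force: 0.0
```

```bash
python3 - <<'E'
from h import *
import math
A=ori(math.pi+YAW)
rows([(W(-.128,-.005,.2),A,4),(W(-.128,-.005,.095),A,4)])
E
```

```text
t 4.0 tcp [ 0.4801 -0.0262  0.1999] shaker [-0.0909 -0.0548  0.1999] F [ 0.7  0.1 -0.2] gap 0.030212835938569486
[[0.036, 0.013, 0.004, 0.044, -0.026, -0.276], [0.073, 0.026, 0.007, 0.088, -0.051, -0.553], [0.109, 0.04, 0.011, 0.132, -0.077, -0.829], [0.145, 0.053, 0.015, 0.176, -0.102, -1.106], [0.14, 0.048, 0.08, 0.176, -0.102, -1.106], [0.135, 0.043, 0.145, 0.176, -0.102, -1.106], [0.13, 0.039, 0.21, 0.176, -0.102, -1.106], [0.125, 0.034, 0.276, 0.176, -0.102, -1.106]]
```

Call:
send_rows --pt "0.036 0.013 0.004 0.044 -0.026 -0.276" --pt "0.073 0.026 0.007 0.088 -0.05 -0.55" --pt "0.109 0.04 0.011 0.132 -0.077 -0.83" --pt "0.145 0.053 0.015 0.17 -0.1 -1.0" --pt "0.145 0.053 0.015 0.17 -0.1 -1.0"

```text
time: 4.62
tcp_pos: [0.4362, 0.0196, 0.2001]
ee_rot: [0.123, -3.137, -0.003]
force: [-0.1, 0.0, -0.2]
finger_gap: 0.0304
grip_force: 0.0
```

```bash
python3 - <<'E'
from h import *
import math
A=ori(math.pi+YAW);T=ori(math.pi+YAW,YAW,.17)
rows([(W(-.128,-.003,.2),A,1),(W(-.128,-.003,.095),A,3)])
w=grab("wrist","w3");cv2.imwrite("pics/w3.png",w['p'])
E
python3 look.py wrist w4
```

```text
t 4.625 tcp [0.4362 0.0196 0.2001] shaker [-0.1284 -0.0036  0.2001] F [-0.1  0.  -0.2] gap 0.030425429020258004
[[-0.001, 0.002, 0.0, 0.004, -0.004, -0.101], [-0.001, 0.001, 0.088, 0.004, -0.004, -0.101], [-0.001, 0.001, 0.175, 0.004, -0.004, -0.101], [-0.002, 0.001, 0.263, 0.004, -0.004, -0.101]]
top plate (shaker mm) ((-88.11012268066406, -0.9071502685546875), (85.44859313964844, 40.785736083984375), 89.8660659790039) [-108.48348344  -43.59152831] [-67.68248495  41.85877403]
```

Call:
send_rows --pt "0 0.001 0 0 0 -0.1" --pt "0 0.001 0.088 0 0 -0.1" --pt "0 0.001 0.175 0 0 -0.1" --pt "0 0.001 0.263 0 0 -0.1" --pt "0 0.001 0.263 0 0 -0.1"

```text
time: 5.35
tcp_pos: [0.4343, 0.0184, 0.0924]
ee_rot: [0.203, -3.126, -0.003]
force: [-0.2, 0.2, 0.8]
finger_gap: 0.0303
grip_force: 0.0
```

```bash
python3 - <<'E'
from h import *
import math
T=ori(math.pi+YAW,YAW,.17)
rows([(W(-.095,-.001,.095),T,5),(W(-.0715,-.001,.095),T,5)])
E
```

```text
t 5.35 tcp [0.4343 0.0184 0.0924] shaker [-0.1304 -0.0046  0.0924] F [-0.2  0.2  0.8] gap 0.030259761947561945
[[-0.018, 0.002, -0.001, 0.001, -0.068, -0.001], [-0.035, 0.004, -0.003, 0.002, -0.136, -0.001], [-0.053, 0.005, -0.004, 0.003, -0.205, -0.002], [-0.071, 0.007, -0.006, 0.004, -0.273, -0.002], [-0.088, 0.009, -0.007, 0.005, -0.341, -0.003], [-0.1, 0.009, -0.007, 0.005, -0.341, -0.003], [-0.112, 0.009, -0.007, 0.005, -0.341, -0.003], [-0.124, 0.009, -0.007, 0.005, -0.341, -0.003], [-0.135, 0.009, -0.008, 0.005, -0.341, -0.003], [-0.147, 0.009, -0.008, 0.005, -0.341, -0.003]]
```

Call:
send_rows --pt "-0.018 0.002 -0.001 0 -0.068 0" --pt "-0.035 0.004 -0.003 0 -0.136 0" --pt "-0.053 0.005 -0.004 0 -0.205 0" --pt "-0.07 0.007 -0.006 0 -0.273 0" --pt "-0.085 0.008 -0.007 0 -0.34 0" --pt "-0.1 0.008 -0.007 0 -0.34 0" --pt "-0.112 0.008 -0.007 0 -0.34 0" --pt "-0.124 0.008 -0.007 0 -0.34 0" --pt "-0.136 0.008 -0.008 0 -0.34 0" --pt "-0.147 0.008 -0.008 0 -0.34 0"

```text
time: 6.6
tcp_pos: [0.4901, 0.0296, 0.0961]
ee_rot: [-0.198, 2.97, 0.019]
force: [-16.9, -3.9, 9.1]
finger_gap: 0.0304
grip_force: 8.5
```

Call:
send_rows --pt "0 0 0 0 0 0" --pt "0 0 0 0 0 0"

```text
time: 6.85
tcp_pos: [0.49, 0.0296, 0.0959]
ee_rot: [-0.198, 2.97, 0.019]
force: [-11.5, -2.2, 4.7]
finger_gap: 0.0304
grip_force: 5.5
```

```bash
python3 - <<'E'
from h import *
rows([])
E
python3 look.py scene s5;python3 look.py side d5
```

```text
t 6.85 tcp [0.49   0.0296 0.0959] shaker [-0.0738 -0.0008  0.0959] F [-11.5  -2.2   4.7] gap 0.030409355813050334
[]
top plate (shaker mm) ((-6.462677001953125, 12.453739166259766), (142.24839782714844, 130.14772033691406), 0.44753968715667725) [-77.30395308 -52.35804152] [65.0386816  77.81911586]
top plate (shaker mm) ((3.2743186950683594, -2.5661468505859375), (144.53428649902344, 197.77490234375), 25.636537551879883) [ -88.34225691 -117.31143137] [62.73467634 90.30909106]
```

```bash
python3 - <<'E'
from h import *
import math
T=ori(math.pi+YAW,YAW,.17);A=ori(math.pi+YAW);B=ori(math.pi+YAW,YAW-math.pi/2,.4)
rows([(W(-.095,-.001,.097),T,2),(W(-.11,0,.2),A,3),(W(-.11,.03,.30),A,3)])
p=W(-.11,.03,.30)
rows([(W(-.09,.14,.30),B,4),(W(0,.14,.27),B,3),(W(0,.125,.245),B,2)],start=(p,Ro.from_matrix(A)))
E
```

```text
t 6.95 tcp [0.49   0.0296 0.0959] shaker [-0.0738 -0.0008  0.0959] F [-10.4  -1.7   5.5] gap 0.03028771575974177
[[0.026, -0.0, -0.006, 0.002, -0.004, 0.002], [0.052, -0.0, -0.011, 0.004, -0.008, 0.004], [0.05, 0.001, -0.098, 0.004, 0.1, 0.004], [0.048, 0.002, -0.185, 0.004, 0.208, 0.004], [0.046, 0.003, -0.272, 0.004, 0.317, 0.004], [0.033, 0.028, -0.354, 0.004, 0.317, 0.004], [0.019, 0.053, -0.436, 0.004, 0.317, 0.004], [0.005, 0.078, -0.518, 0.004, 0.317, 0.004]]
t 6.95 tcp [0.49   0.0296 0.0959] shaker [-0.0738 -0.0008  0.0959] F [-10.4  -1.7   5.5] gap 0.03028771575974177
[[-0.013, 0.069, 0.0, 0.191, 0.0, -0.0], [-0.025, 0.138, 0.0, 0.382, 0.0, -0.0], [-0.038, 0.206, 0.0, 0.573, 0.0, -0.0], [-0.05, 0.275, 0.0, 0.764, 0.0, -0.0], [-0.125, 0.275, 0.025, 0.764, 0.0, -0.0], [-0.2, 0.275, 0.05, 0.764, 0.0, -0.0], [-0.275, 0.275, 0.075, 0.764, 0.0, -0.0], [-0.275, 0.256, 0.106, 0.764, 0.0, -0.0], [-0.275, 0.237, 0.137, 0.764, 0.0, -0.0]]
```

Call:
send_rows --pt "0.026 0 -0.006 0 0 0" --pt "0.052 0 -0.011 0 0 0" --pt "0.05 0.001 -0.098 0 0.1 0" --pt "0.048 0.002 -0.185 0 0.208 0" --pt "0.046 0.003 -0.272 0 0.317 0" --pt "0.033 0.028 -0.354 0 0.317 0" --pt "0.019 0.053 -0.436 0 0.317 0" --pt "0.005 0.078 -0.518 0 0.317 0" --jaw 0

```text
time: 7.95
tcp_pos: [0.452, 0.0563, 0.303]
ee_rot: [-0.209, 3.124, 0.004]
force: [1.0, -0.8, 0.7]
finger_gap: 0.0004
grip_force: 0.0
```

Call:
send_rows --pt "-0.013 0.069 0 0.19 0 0" --pt "-0.025 0.138 0 0.38 0 0" --pt "-0.038 0.206 0 0.57 0 0" --pt "-0.05 0.275 0 0.764 0 0" --pt "-0.125 0.275 0.025 0.764 0 0" --pt "-0.2 0.275 0.05 0.764 0 0" --pt "-0.275 0.275 0.075 0.764 0 0" --pt "-0.275 0.256 0.106 0.764 0 0" --pt "-0.275 0.237 0.137 0.764 0 0"

```text
time: 9.07
tcp_pos: [0.5485, 0.1645, 0.2473]
ee_rot: [-0.201, 3.039, -0.612]
force: [-0.2, 0.7, 0.3]
finger_gap: 0.0006
grip_force: 0.0
```

```bash
python3 - <<'E'
from h import *
rows([])
s=grab("scene","s6");cv2.imwrite("pics/s6.png",cv2.resize(s['p'][150:330,200:440],None,fx=3,fy=3))
E
```

```text
t 9.075 tcp [0.5485 0.1645 0.2473] shaker [0.0019 0.1253 0.2473] F [-0.2  0.7  0.3] gap 0.0006075496581499886
[]
```

View pics/s6.png

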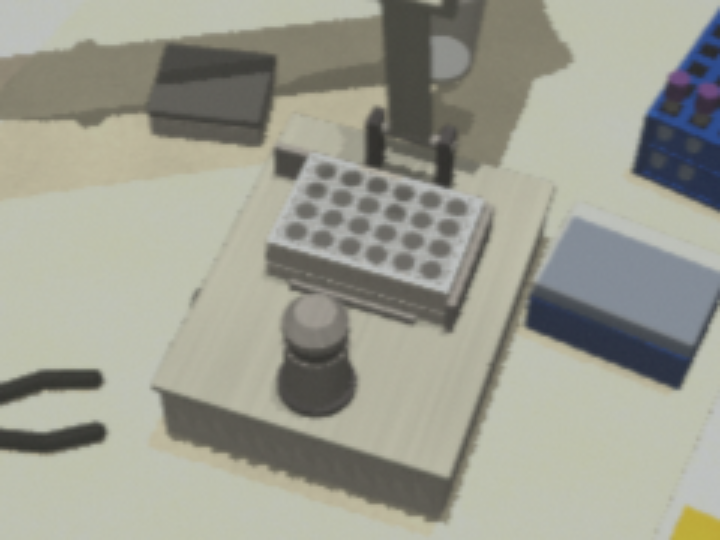

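```bash
cat > bar.py <<'E'
from h import *
import sys,math
def wp(th,r=.13,pen=.002):
    t=.4*max(th,0)/1.4;o=.005+.015*abs(math.sin(th-t))-pen
    y=.075-r*math.cos(th)+o*math.sin(th);z=.115+r*math.sin(th)+o*math.cos(th)
    return (W(0,y,z),ori(math.pi+YAW,YAW-math.pi/2,t),1)
rows([wp(float(a)) for a in sys.argv[1:]])
E
python3 bar.py 1.4 1.33 1.26 1.19 1.12 1.05 .98 .91 .84 .77
```

```text
t 9.125 tcp [0.5479 0.1626 0.2458] shaker [0.0011 0.1235 0.2458] F [-0.8 -0.6 -0.8] gap 0.0010481809733136286
[[0.003, -0.127, 0.054, 0.001, 0.013, -0.003], [0.003, -0.148, 0.065, -0.037, 0.013, -0.003], [0.003, -0.169, 0.078, -0.076, 0.013, -0.003], [0.003, -0.188, 0.092, -0.114, 0.013, -0.002], [0.003, -0.206, 0.108, -0.152, 0.013, -0.002], [0.003, -0.223, 0.125, -0.19, 0.013, -0.002], [0.003, -0.239, 0.144, -0.228, 0.013, -0.002], [0.003, -0.253, 0.163, -0.267, 0.013, -0.002], [0.004, -0.266, 0.184, -0.305, 0.013, -0.002], [0.004, -0.278, 0.205, -0.343, 0.013, -0.002]]
```

Call:
send_rows --pt "0.001 -0.06 0.03 0 0 0" --pt "0.002 -0.1 0.045 0 0 0" --pt "0.003 -0.127 0.054 0 0.01 0" --pt "0.003 -0.148 0.065 -0.037 0.01 0" --pt "0.003 -0.169 0.078 -0.076 0.01 0" --pt "0.003 -0.188 0.092 -0.114 0.01 0" --pt "0.003 -0.206 0.108 -0.152 0.01 0" --pt "0.003 -0.223 0.125 -0.19 0.01 0" --pt "0.003 -0.239 0.144 -0.23 0.01 0" --pt "0.003 -0.253 0.163 -0.267 0.01 0"

```text
time: 10.38
tcp_pos: [0.5639, 0.0464, 0.2268]
ee_rot: [-0.203, 3.088, -0.399]
force: [0.5, 1.0, -1.0]
finger_gap: 0.0002
grip_force: 0.6
```

```bash
python3 bar.py .84 .77 .7 .63 .56 .49 .42 .35 .28 .21
```

```text
t 10.375 tcp [0.5639 0.0464 0.2268] shaker [0.0017 0.0062 0.2268] F [ 0.5  1.  -1. ] gap 0.0002060509722137698
[[0.004, -0.018, 0.024, -0.033, 0.009, -0.001], [0.005, -0.032, 0.043, -0.071, 0.009, -0.001], [0.005, -0.045, 0.064, -0.109, 0.009, -0.001], [0.005, -0.057, 0.086, -0.147, 0.009, -0.001], [0.005, -0.066, 0.108, -0.185, 0.009, -0.001], [0.005, -0.074, 0.132, -0.224, 0.009, -0.001], [0.005, -0.08, 0.155, -0.262, 0.009, -0.001], [0.005, -0.085, 0.18, -0.3, 0.009, -0.0], [0.005, -0.087, 0.204, -0.338, 0.009, -0.0], [0.005, -0.088, 0.229, -0.376, 0.009, -0.0]]
```

Call:
send_rows --pt "0.004 -0.018 0.024 -0.033 0.01 0" --pt "0.005 -0.032 0.043 -0.071 0.01 0" --pt "0.005 -0.045 0.064 -0.109 0.01 0" --pt "0.005 -0.057 0.086 -0.147 0.01 0" --pt "0.005 -0.066 0.108 -0.185 0.01 0" --pt "0.005 -0.074 0.132 -0.224 0.01 0" --pt "0.005 -0.08 0.155 -0.262 0.01 0" --pt "0.005 -0.085 0.18 -0.3 0.01 0" --pt "0.005 -0.087 0.204 -0.338 0.01 0" --pt "0.005 -0.088 0.229 -0.376 0.01 0"

```text
time: 11.62
tcp_pos: [0.5697, -0.0103, 0.1468]
ee_rot: [-0.205, 3.13, -0.094]
force: [0.6, 0.6, -0.1]
finger_gap: 0.0003
grip_force: 0.5
```

```bash
python3 bar.py .17 .13 .09 .06 .03 0 -.01
```

```text
t 11.625 tcp [ 0.5697 -0.0103  0.1468] shaker [ 1.000e-04 -5.070e-02  1.468e-01] F [ 0.6  0.6 -0.1] gap 0.0003402865129280361
[[0.0, -0.003, 0.013, -0.022, -0.001, 0.0], [0.0, -0.005, 0.027, -0.044, -0.001, 0.0], [0.0, -0.006, 0.041, -0.066, -0.001, 0.0], [0.0, -0.007, 0.052, -0.082, -0.001, 0.0], [0.0, -0.007, 0.062, -0.098, -0.001, 0.0], [0.0, -0.006, 0.073, -0.115, -0.001, 0.0], [0.0, -0.006, 0.076, -0.115, -0.001, 0.0]]
```

Call:
send_rows --pt "0 -0.003 0.013 -0.022 0 0" --pt "0 -0.005 0.027 -0.044 0 0" --pt "0 -0.006 0.041 -0.066 0 0" --pt "0 -0.007 0.052 -0.082 0 0" --pt "0 -0.007 0.062 -0.098 0 0" --pt "0 -0.006 0.073 -0.115 0 0" --pt "0 -0.006 0.076 -0.115 0 0" --pt "0 -0.006 0.076 -0.115 0 0"

```text
time: 12.62
tcp_pos: [0.5705, -0.0144, 0.1202]
ee_rot: [-0.206, 3.134, -0.003]
force: [-6.4, 0.8, 15.7]
finger_gap: 0.0002
grip_force: 7.9
```

```bash
python3 - <<'E'
from h import *
import math
rows([])
s=grab("scene","s7");cv2.imwrite("pics/s7.png",cv2.resize(s['p'][150:330,200:440],None,fx=3,fy=3))
E
```

```text
t 12.625 tcp [ 0.5705 -0.0144  0.1202] shaker [ 0.0004 -0.0549  0.1202] F [-6.4  0.8 15.7] gap 0.00024764688412032835
[]
```

View pics/s7.png

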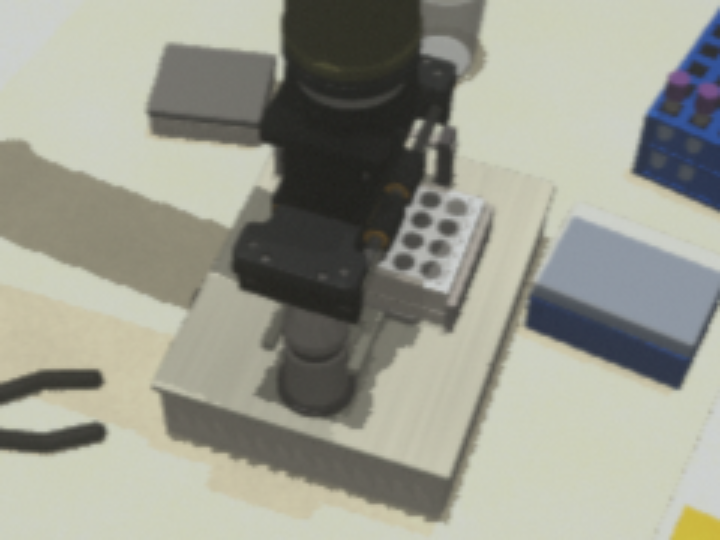

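```bash
python3 - <<'E'
from h import *
import math
A=ori(math.pi+YAW);G=ori(math.pi-.075)
p=W(0,-.055,.20)
rows([(p,A,2),([.533,-.25,.2],G,5),([.5317,-.348,.15],G,2)])
E
```

```text
t 12.675 tcp [ 0.5705 -0.0144  0.1202] shaker [ 0.0004 -0.0549  0.1202] F [-7.3 -0.6 15.5] gap 0.0004572488737187057
[[0.0, -0.0, -0.1, -0.002, 0.0, 0.0], [0.001, -0.001, -0.199, -0.004, 0.001, 0.0], [0.035, -0.115, -0.199, -0.004, 0.001, 0.079], [0.068, -0.229, -0.199, -0.004, 0.001, 0.157], [0.102, -0.344, -0.199, -0.004, 0.001, 0.236], [0.136, -0.458, -0.199, -0.004, 0.001, 0.315], [0.17, -0.572, -0.198, -0.004, 0.001, 0.394], [0.188, -0.693, -0.136, -0.004, 0.001, 0.394], [0.205, -0.814, -0.073, -0.004, 0.001, 0.394]]
```

Call:
send_rows --pt "0 0 -0.1 0 0 0" --pt "0 0 -0.2 0 0 0" --pt "0.035 -0.115 -0.2 0 0 0.08" --pt "0.068 -0.23 -0.2 0 0 0.16" --pt "0.102 -0.344 -0.2 0 0 0.236" --pt "0.136 -0.458 -0.2 0 0 0.315" --pt "0.17 -0.572 -0.198 0 0 0.394" --pt "0.188 -0.693 -0.136 0 0 0.394" --pt "0.205 -0.814 -0.073 0 0 0.394" --pt "0.205 -0.814 -0.073 0 0 0.394"

```text
time: 13.92
tcp_pos: [0.5279, -0.3525, 0.1435]
ee_rot: [-0.13, -3.133, 0.002]
force: [0.2, 0.3, -0.6]
finger_gap: 0.0005
grip_force: 0.0
```

Call:
send_rows --pt "0 0 0 0 0 0" --pt "0 0 0 0 0 0" --pt "0 0 0 0 0 0" --jaw 1

```text
time: 14.3
tcp_pos: [0.5325, -0.3465, 0.1479]
ee_rot: [0.115, 3.138, -0.003]
force: [0.2, 0.3, 0.3]
finger_gap: 0.0227
grip_force: 0.0
```

```bash
python3 - <<'E'
from h import *
rows([])
w=grab("wrist","w8");cv2.imwrite("pics/w8.png",w['p'])
grab("scene","s8")
E
```

```text
t 14.3 tcp [ 0.5325 -0.3465  0.1479] shaker [-0.0807 -0.3792  0.1479] F [0.2 0.3 0.3] gap 0.02273076564325485
[]
```

View pics/w8.png

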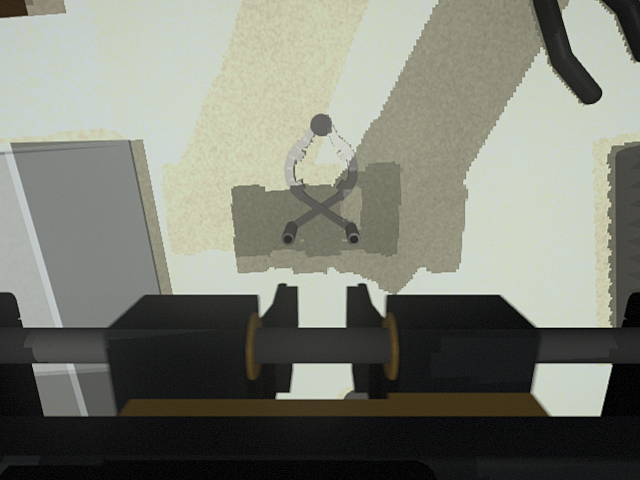

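```bash
python3 - <<'E'
from h import *
import math
w=load("w8");k=onz(w,320,125,.012);a=onz(w,288,239,.04);b=onz(w,354,239,.04);print(k,a,b,np.linalg.norm(a-b),np.linalg.norm(((a+b)/2-k)[:2]))
m=(a+b)/2;d=a-b;yaw=-math.atan2(d[0],d[1]) if d[1]>0 else -math.atan2(-d[0],-d[1]);h=(m-k);print("mid",m,"yaw",yaw,math.atan2(h[1],h[0]))
x,y=w['d'][239,288],w['d'][239,354];P=cloud(w);print(P[237:242:2,286:291:2,2],P[125,320])
# post
for f in("s6","s8"):
    s=load(f);C=cloud(s);mk=(C[...,2]>.134)&(C[...,2]<.16);C2=C[mk];C2=C2[(np.hypot(C2[:,0]-.578,C2[:,1]+.074)<.035)]
    q=C2[(C2[:,2]>.133)&(C2[:,2]<.141)];
    A=np.c_[2*q[:,:2],np.ones(len(q))];sol=np.linalg.lstsq(A,(q[:,:2]**2).sum(1),rcond=None)[0]
    t=C2[C2[:,2]>.1475];print(f,"circle",sol[:2],np.sqrt(sol[2]+sol[0]**2+sol[1]**2),"top",t.mean(0),len(t),C2[:,2].max())
G=ori(math.pi-.075)
E
```

```text
[ 0.4509016  -0.34408878  0.012     ] [ 0.52882853 -0.37300246  0.04      ] [ 0.53227845 -0.32513763  0.04      ] 0.04798900405960937 0.07980750164664246
mid [ 0.53055349 -0.34907004  0.04      ] yaw -0.07195186563924902 -0.06245662160209329
[[0.04074855 0.04107838 0.03940965]
 [0.0415618  0.04063927 0.04065008]
 [0.04045181 0.04083761 0.04195053]] [ 0.4508853  -0.34409194  0.01130315]
s6 circle [ 0.57805274 -0.07340068] 0.020366666793435764 top [ 0.5792199  -0.07517289  0.15039524] 181 0.15398432427664066
s8 circle [ 0.57850576 -0.0741086 ] 0.020053670820156164 top [ 0.57926709 -0.07522561  0.15019311] 178 0.15442757919405115
```

```bash
python3 - <<'E'
from h import *
import math
G=ori(math.pi-.067)
rows([([.5312,-.349,.06],G,5),([.5312,-.349,.0135],G,4)])
E
```

```text
t 14.4 tcp [ 0.5321 -0.3471  0.1476] shaker [-0.0812 -0.3797  0.1476] F [0.1 0.1 0.5] gap 0.030596133441279597
[[0.0, -0.001, 0.044, -0.001, 0.0, -0.003], [0.001, -0.002, 0.088, -0.001, 0.001, -0.005], [0.001, -0.003, 0.131, -0.002, 0.001, -0.008], [0.002, -0.004, 0.175, -0.002, 0.001, -0.011], [0.002, -0.005, 0.219, -0.003, 0.001, -0.013], [0.002, -0.005, 0.248, -0.003, 0.001, -0.013], [0.002, -0.005, 0.277, -0.003, 0.001, -0.013], [0.002, -0.005, 0.306, -0.003, 0.001, -0.013], [0.002, -0.004, 0.335, -0.003, 0.001, -0.013]]
```

Call:
send_rows --pt "0 -0.001 0.044 0 0 0" --pt "0.001 -0.002 0.088 0 0 -0.005" --pt "0.001 -0.003 0.131 0 0 -0.008" --pt "0.002 -0.004 0.175 0 0 -0.011" --pt "0.002 -0.005 0.21 0 0 -0.013" --pt "0.002 -0.005 0.21 0 0 -0.013" --pt "0.002 -0.005 0.21 0 0 -0.013" --pt "0.002 -0.005 0.21 0 0 -0.013"

```text
time: 15.4
tcp_pos: [0.5312, -0.3502, 0.0639]
ee_rot: [0.107, 3.139, -0.003]
force: [-0.3, -0.5, 0.1]
finger_gap: 0.0869
grip_force: 0.0
```

```bash
python3 - <<'E'
from h import *
import math
G=ori(math.pi-.067)
rows([([.5312,-.349,.0135],G,5)])
E
```

```text
t 15.4 tcp [ 0.5312 -0.3502  0.0639] shaker [-0.0825 -0.3827  0.0639] F [-0.3 -0.5  0.1] gap 0.08688078868369953
[[0.0, 0.001, 0.025, -0.001, 0.001, -0.001], [0.0, 0.001, 0.05, -0.002, 0.001, -0.001], [0.0, 0.002, 0.076, -0.002, 0.002, -0.002], [0.0, 0.003, 0.101, -0.003, 0.002, -0.002], [0.0, 0.003, 0.126, -0.004, 0.003, -0.003]]
```

Call:
send_rows --pt "0 0.001 0.025 0 0 0" --pt "0 0.001 0.05 0 0 0" --pt "0 0.002 0.076 0 0 0" --pt "0 0.003 0.1 0 0 0" --pt "0 0.003 0.125 0 0 0" --pt "0 0.003 0.125 0 0 0"

```text
time: 16.15
tcp_pos: [0.5299, -0.3482, 0.0117]
ee_rot: [-0.107, -3.138, 0.0]
force: [-0.1, 0.6, 0.1]
finger_gap: 0.0871
grip_force: 0.0
```

Call:
send_rows --pt "0 0 0 0 0 0" --pt "0 0 0 0 0 0" --pt "0 0 0 0 0 0" --pt "0 0 0 0 0 0" --pt "0 0 0 0 0 0" --pt "0 0 0 0 0 0" --pt "0 0 0 0 0 0" --pt "0 0 0 0 0 0" --pt "0 0 0 0 0 0" --pt "0 0 0 0 0 0" --jaw 0 --squeeze 40

```text
time: 17.4
tcp_pos: [0.5309, -0.3491, 0.0133]
ee_rot: [0.108, 3.139, -0.003]
force: [0.4, -1.6, 2.7]
finger_gap: 0.0202
grip_force: 40.0
```

Call:
send_rows --pt "0 0 0 0 0 0" --pt "0 0 0 0 0 0" --pt "0 0 0 0 0 0" --pt "0 0 0 0 0 0"

```text
time: 17.9
tcp_pos: [0.5308, -0.3491, 0.0132]
ee_rot: [0.108, 3.139, -0.003]
force: [1.3, -2.1, 3.5]
finger_gap: 0.0196
grip_force: 40.0
```

```bash
python3 - <<'E'
from h import *
rows([])
w=grab("wrist","w9");cv2.imwrite("pics/w9.png",w['p'][60:300,160:480])
E
```

```text
t 17.9 tcp [ 0.5308 -0.3491  0.0132] shaker [-0.0827 -0.3815  0.0132] F [ 1.3 -2.1  3.5] gap 0.019573801428570122
[]
```

View pics/w9.png

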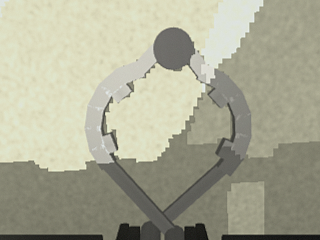

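```bash
python3 - <<'E'
from h import *
import math
w=load("w9");t=np.array([.5308,-.3491])
k=onz(w,333.,108.,.012)
# coil centroid by dark mask
g=cv2.cvtColor(w['p'],cv2.COLOR_BGR2GRAY);P=cloud(w);m=((P[...,2]>.009)&(P[...,2]<.016)).astype(np.uint8);m[:85]=0;m[132:]=0;m[:,:305]=0;m[:,360:]=0
mo=cv2.moments(m,True);k2=onz(w,mo['m10']/mo['m00'],mo['m01']/mo['m00'],.012)
print(k,k2,(mo['m10']/mo['m00'],mo['m01']/mo['m00']))
for kk in(k2,k):
    d=t-kk[:2];print("dist",np.linalg.norm(d),"yaw",math.atan2(d[1],d[0]),"opening rel tcp",kk[:2]+.034*d/np.linalg.norm(d)-t)
G=ori(math.pi-.067)
rows([([.5308,-.349,.19],G,6)])
E
```

```text
[ 0.44617607 -0.3407135   0.012     ] [ 0.44623994 -0.34104087  0.012     ] (332.19541875447385, 108.226914817466)
dist 0.08494323633841655 yaw -0.0950195495540903 opening rel tcp [-0.05071343  0.00483332]
dist 0.0850384802470994 yaw -0.09878058558600548 opening rel tcp [-0.05078968  0.00503342]
t 17.95 tcp [ 0.5308 -0.349   0.0132] shaker [-0.0827 -0.3815  0.0132] F [ 1.9 -2.4  4.5] gap 0.01966499016351555
[[-0.0, -0.0, -0.074, -0.001, 0.0, -0.001], [-0.0, -0.0, -0.147, -0.001, 0.0, -0.001], [-0.0, -0.0, -0.221, -0.002, 0.0, -0.002], [-0.0, -0.0, -0.295, -0.002, 0.0, -0.002], [-0.0, -0.001, -0.368, -0.003, 0.001, -0.003], [-0.0, -0.001, -0.442, -0.003, 0.001, -0.003]]
```

Call:
send_rows --pt "0 0 -0.03 0 0 0" --pt "0 0 -0.08 0 0 0" --pt "0 0 -0.14 0 0 0" --pt "0 0 -0.21 0 0 0" --pt "0 0 -0.28 0 0 0" --pt "0 0 -0.35 0 0 0" --pt "0 0 -0.41 0 0 0" --pt "0 0 -0.442 0 0 0" --pt "0 0 -0.442 0 0 0" --pt "0 0 -0.442 0 0 0"

```text
time: 19.2
tcp_pos: [0.5301, -0.348, 0.1886]
ee_rot: [-0.107, -3.138, 0.0]
force: [-0.9, 0.4, -2.1]
finger_gap: 0.0199
grip_force: 40.0
```

```bash
cat > ring.py <<'E'
import sys
from h import *
from plant import sense
s=sense();w=grab("wrist",sys.argv[1]);R=Ro.from_rotvec(s['ee_rot']);tp=np.array(s['tcp_pos'])
# points in tool frame; ring part: between z(tool) -0.02..0.03, x 0.01..0.11
T=(cloud(w)-tp)@R.as_matrix();m=(T[...,2]>-.02)&(T[...,2]<.035)&(T[...,0]>.025)&(T[...,0]<.12)&(abs(T[...,1])<.05)
q=T[m];print("tcp",tp,"n",len(q),"gap",s['finger_gap'],s['grip_force'],"t",s['time'],"F",np.round(s['force'],1))
for a,b in((.025,.04),(.04,.055),(.055,.07),(.07,.078),(.078,.095)):
    e=q[(q[:,0]>a)&(q[:,0]<=b)]
    if len(e):print(a,b,len(e),"y",np.round(e[:,1].min(),4),np.round(e[:,1].max(),4),"z",np.round(np.percentile(e[:,2],[5,50,95]),4))
e=q[q[:,0]>.076];print("coil tool frame",np.median(e,0),e.min(0),e.max(0))
E
python3 ring.py w10
```

```text
tcp [ 0.53007629 -0.34796494  0.18856722] n 8081 gap 0.019879891512076423 39.99809732660651 t 19.2 F [-0.9  0.4 -2.1]
0.025 0.04 1408 y -0.0321 0.0342 z [0.0043 0.0057 0.0105]
0.04 0.055 1688 y -0.0357 0.0368 z [0.0043 0.0055 0.0106]
0.055 0.07 1855 y -0.0352 0.0363 z [0.0043 0.0054 0.0083]
0.07 0.078 1310 y -0.029 0.0295 z [0.0042 0.0054 0.0068]
0.078 0.095 1820 y -0.0181 0.0183 z [0.0005 0.0019 0.0062]
coil tool frame [0.08215884 0.00173365 0.00215569] [ 0.07618614 -0.0223983  -0.00088306] [0.09288248 0.02254941 0.01316922]
```

```bash
python3 - <<'E'
from h import *
import math
G=ori(math.pi-.067)
rows([([.6299,-.0785,.19],G,9)])
E
```

```text
t 19.25 tcp [ 0.53   -0.348   0.1883] shaker [-0.0834 -0.3803  0.1883] F [ 0.6  0.7 -0.9] gap 0.01951502616963591
[[-0.023, 0.077, -0.001, -0.0, -0.001, -0.0], [-0.045, 0.153, -0.001, -0.0, -0.001, -0.001], [-0.068, 0.23, -0.002, -0.0, -0.002, -0.001], [-0.09, 0.306, -0.002, -0.0, -0.002, -0.001], [-0.113, 0.383, -0.003, -0.0, -0.003, -0.001], [-0.135, 0.459, -0.003, -0.0, -0.003, -0.002], [-0.158, 0.536, -0.004, -0.0, -0.004, -0.002], [-0.181, 0.613, -0.004, -0.0, -0.004, -0.002], [-0.203, 0.689, -0.005, -0.0, -0.005, -0.003]]
```

Call:
send_rows --pt "-0.01 0.035 -0.001 0 0 0" --pt "-0.03 0.1 -0.001 0 0 0" --pt "-0.056 0.19 -0.002 0 0 0" --pt "-0.085 0.29 -0.002 0 0 0" --pt "-0.115 0.39 -0.003 0 0 0" --pt "-0.144 0.49 -0.003 0 0 0" --pt "-0.17 0.58 -0.004 0 0 0" --pt "-0.19 0.65 -0.004 0 0 0" --pt "-0.203 0.689 -0.005 0 0 0" --pt "-0.203 0.689 -0.005 0 0 0"

```text
time: 20.5
tcp_pos: [0.6307, -0.0773, 0.1911]
ee_rot: [-0.103, -3.139, 0.001]
force: [-0.0, -0.1, 0.0]
finger_gap: 0.0197
grip_force: 40.0
```

Call:
send_rows --pt "0 0 0 0 0 0" --pt "0 0 0 0 0 0"

```text
time: 20.75
tcp_pos: [0.6302, -0.081, 0.1913]
ee_rot: [-0.112, -3.139, 0.003]
force: [0.2, -0.7, -1.3]
finger_gap: 0.0197
grip_force: 40.0
```

```bash
python3 ring.py w11; python3 - <<'E'
from h import *
from plant import sense
w=load("w11");cv2.imwrite("pics/w11.png",w['p'])
s=sense();R=Ro.from_rotvec(s['ee_rot']);tp=np.array(s['tcp_pos']);print(tp,s['ee_rot'])
C=cloud(w);m=(C[...,2]>.134)&(C[...,2]<.156)&(np.hypot(C[...,0]-.579,C[...,1]+.0745)<.03);q=C[m];t=q[q[:,2]>.147]
print(len(q),"top",t.mean(0),t.min(0),t.max(0),len(t))
E
```

```text
tcp [ 0.63017435 -0.08097324  0.1913149 ] n 8058 gap 0.01970691485734485 39.998030830174685 t 20.75 F [ 0.2 -0.7 -1.3]
0.025 0.04 1407 y -0.0322 0.0347 z [0.0044 0.0057 0.0105]
0.04 0.055 1690 y -0.0355 0.0367 z [0.0043 0.0054 0.0105]
0.055 0.07 1836 y -0.0351 0.0364 z [0.0043 0.0054 0.0085]
0.07 0.078 1305 y -0.029 0.0294 z [0.0042 0.0054 0.0068]
0.078 0.095 1820 y -0.0186 0.0181 z [0.0005 0.0018 0.0062]
coil tool frame [0.08215903 0.00172352 0.0021185 ] [ 0.07618024 -0.02244079 -0.0005763 ] [0.09289997 0.02230093 0.01319378]
[ 0.63024956 -0.08070272  0.1913709 ] [-1.11032004e-01 -3.13919755e+00  2.86235810e-03]
4632 top [ 0.57801699 -0.07479449  0.15049214] [ 0.56184035 -0.09167224  0.14701018] [ 0.59459462 -0.05838341  0.15350813] 2909
```

View pics/w11.png

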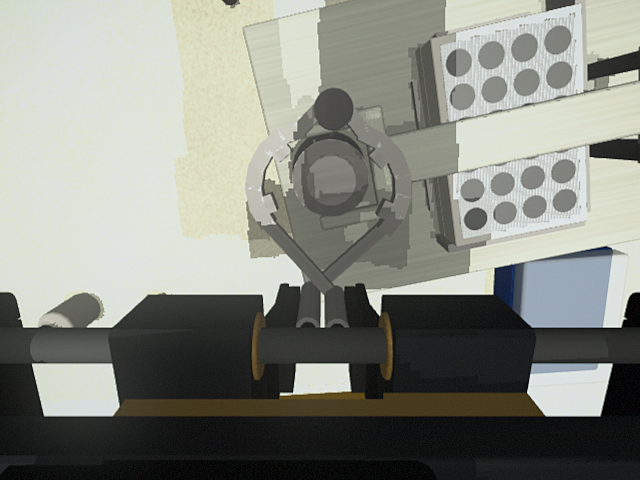

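```bash
cat > tgt.py <<'E'
from h import *
import math,sys
z,n=float(sys.argv[1]),int(sys.argv[2])
post=np.array([.5783,-.0748,0])
G=ori(math.pi-.067);d=G@np.array([.0505,.001,0]);p=post-d;p[2]=z;print("target",p)
rows([(p,G,n)])
E
python3 tgt.py .17 4
```

```text
target [ 0.62861975 -0.07917873  0.17      ]
t 20.8 tcp [ 0.6302 -0.0807  0.1914] shaker [ 0.0509 -0.1285  0.1914] F [-0.   0.  -0.3] gap 0.01975152668702572
[[0.001, 0.001, 0.013, -0.001, -0.0, -0.002], [0.002, 0.002, 0.027, -0.002, -0.0, -0.004], [0.003, 0.003, 0.04, -0.003, -0.001, -0.005], [0.004, 0.004, 0.053, -0.004, -0.001, -0.007]]
```

Call:
send_rows --pt "0.002 0.002 0.015 0 0 0" --pt "0.004 0.004 0.035 0 0 0" --pt "0.004 0.004 0.053 0 0 0" --pt "0.004 0.004 0.053 0 0 0" --pt "0.004 0.004 0.053 0 0 0" --pt "0.004 0.004 0.053 0 0 0"

```text
time: 21.55
tcp_pos: [0.6293, -0.0774, 0.1705]
ee_rot: [0.107, 3.139, -0.002]
force: [-0.0, -0.5, -1.3]
finger_gap: 0.02
grip_force: 40.0
```

```bash
python3 tgt.py .136 5; python3 - <<'E'
from h import *
from plant import sense
s=sense();w=grab("wrist","w12");R=Ro.from_rotvec(s['ee_rot']).as_matrix();tp=np.array(s['tcp_pos'])
C=cloud(w);T=(C-tp)@R
m=(C[...,2]>.146)&(C[...,2]<.155)&(np.hypot(C[...,0]-.5783,C[...,1]+.0748)<.017);t=T[m];print("post top tool",(t.min(0)+t.max(0))/2,t.mean(0),m.sum())
# ring upper face points (tool z .003-.0075), x .025-.075 : inner free radius about candidate centre
r=T[(T[...,2]>.003)&(T[...,2]<.0085)&(T[...,0]>.015)&(T[...,0]<.076)&(abs(T[...,1])<.045)]
for c in((.0505,.001),tuple(t.mean(0)[:2])):
    d=r[:,:2]-c;rho=np.hypot(*d.T);a=np.degrees(np.arctan2(d[:,1],d[:,0]))
    print(c,[(b,round(float(np.percentile(rho[(a>=b)&(a<b+30)],3))*1000,1)) for b in range(-180,180,30) if ((a>=b)&(a<b+30)).sum()>10])
E
```

```text
target [ 0.62861975 -0.07917873  0.136     ]
t 21.55 tcp [ 0.6293 -0.0774  0.1705] shaker [ 0.0504 -0.125   0.1705] F [-0.  -0.5 -1.3] gap 0.020015168416450565
[[0.0, -0.001, 0.017, -0.0, 0.0, -0.001], [0.001, -0.002, 0.035, -0.001, 0.0, -0.001], [0.001, -0.003, 0.052, -0.001, 0.0, -0.002], [0.001, -0.004, 0.069, -0.002, 0.001, -0.002], [0.001, -0.005, 0.086, -0.002, 0.001, -0.003]]
post top tool [ 0.05099783 -0.00089615  0.02082588] [ 0.0516682  -0.00086634  0.02029113] 3799
(0.0505, 0.001) [(-180, 29.2), (-150, 26.9), (-120, 24.8), (-90, 29.4), (-60, 24.7), (-30, 25.9), (0, 25.7), (30, 24.1), (60, 26.2), (90, 24.1), (120, 26.7), (150, 28.3)]
(np.float64(0.05166820032152445), np.float64(-0.0008663400079035414)) [(-180, 28.6), (-150, 26.2), (-120, 23.2), (-90, 27.4), (-60, 22.5), (-30, 24.1), (30, 25.0), (60, 26.1), (90, 26.3), (120, 28.8), (150, 30.2)]
```

Call:
send_rows --pt "0.001 -0.004 0 0 0 0" --pt "0.001 -0.004 0.014 0 0 0" --pt "0.001 -0.004 0.028 0 0 0" --pt "0.001 -0.004 0.042 0 0 0" --pt "0.001 -0.004 0.054 0 0 0" --pt "0.001 -0.004 0.066 0 0 0" --pt "0.001 -0.004 0.078 0 0 0" --pt "0.001 -0.004 0.084 0 0 0" --pt "0.001 -0.004 0.084 0 0 0"

```text
time: 22.72
tcp_pos: [0.6284, -0.079, 0.1364]
ee_rot: [-0.107, -3.139, 0.002]
force: [-0.1, 0.5, -0.9]
finger_gap: 0.0196
grip_force: 40.0
```

```bash
python3 ring.py w13; python3 - <<'E'
from h import *
w=load("w13");C=cloud(w)
m=(np.hypot(C[...,0]-.5783,C[...,1]+.0748)<.045)&(np.hypot(C[...,0]-.5783,C[...,1]+.0748)>.024)&(C[...,2]>.122)&(C[...,2]<.137)
print("ring top z",np.percentile(C[m][:,2],[5,25,50,75,95]),m.sum())
E
```

```text
tcp [ 0.62844343 -0.07897326  0.13639092] n 20636 gap 0.01961213410082527 39.99820805154741 t 22.725 F [-0.1  0.5 -0.9]
0.025 0.04 3218 y -0.032 0.0433 z [-0.0145  0.0052  0.0167]
0.04 0.055 6067 y -0.0356 0.05 z [-0.0155 -0.0092  0.0165]
0.055 0.07 6249 y -0.0348 0.05 z [-0.0151 -0.0047  0.0166]
0.07 0.078 2363 y -0.0289 0.05 z [0.0041 0.0062 0.0176]
0.078 0.095 2739 y -0.0185 0.0323 z [0.0007 0.0049 0.0171]
coil tool frame [0.0819795  0.00611966 0.00533783] [ 0.07618042 -0.0224434  -0.0005163 ] [0.09287082 0.03277459 0.02017205]
ring top z [0.12657095 0.1302958  0.13105288 0.1317266  0.1351783 ] 9635
```

Call:
send_rows --pt "0 0 0.002 0 0 0" --pt "0 0 0.003 0 0 0" --pt "0 0 0.003 0 0 0"

```text
time: 23.15
tcp_pos: [0.6285, -0.079, 0.1354]
ee_rot: [-0.107, -3.139, 0.002]
force: [-0.6, -0.1, -0.2]
finger_gap: 0.0197
grip_force: 40.0
```

Call:
send_rows --pt "0 0 0 0 0 0" --pt "0 0 0 0 0 0" --pt "0 0 0 0 0 0" --pt "0 0 0 0 0 0" --pt "0 0 0 0 0 0" --pt "0 0 0 0 0 0" --pt "0 0 0 0 0 0" --pt "0 0 0 0 0 0" --pt "0 0 0 0 0 0" --pt "0 0 0 0 0 0" --jaw 1

```text
time: 24.4
tcp_pos: [0.6286, -0.079, 0.1354]
ee_rot: [-0.108, -3.14, 0.002]
force: [0.2, 0.6, 0.2]
finger_gap: 0.0867
grip_force: 0.0
```

Call:
send_rows --pt "0 0 0 0 0 0" --pt "0 0 0 0 0 0" --pt "0 0 0 0 0 0"

```text
time: 24.78
tcp_pos: [0.6286, -0.079, 0.1354]
ee_rot: [-0.108, -3.139, 0.002]
force: [0.1, 0.7, -0.3]
finger_gap: 0.0867
grip_force: 0.0
```

```bash
python3 - <<'E'
from h import *
from plant import sense
s=sense();w=grab("wrist","w14");cv2.imwrite("pics/w14.png",w['p']);C=cloud(w);R=Ro.from_rotvec(s['ee_rot']).as_matrix();T=(C-np.array(s['tcp_pos']))@R
rh=np.hypot(C[...,0]-.5783,C[...,1]+.0748)
m=(rh<.04)&(rh>.023)&(C[...,2]>.1245)&(C[...,2]<.137)
q=C[m];A=np.c_[q[:,:2]-[.578,-.075],np.ones(len(q))];print("ring top z",np.percentile(q[:,2],[5,50,95]),"slope",np.linalg.lstsq(A,q[:,2],rcond=None)[0],s['finger_gap'],s['force'])
# eye tops
e=C[(C[...,2]>.152)&(C[...,2]<.166)&(C[...,0]>.6)&(C[...,0]<.65)&(abs(T[...,1])<.034)];
for sg in(-1,1):
    k=e[sg*(e[:,1]+.079)>0];print(len(k),k.mean(0) if len(k) else 0, k.min(0),k.max(0))
E
```

```text
ring top z [0.12570657 0.12983847 0.13458302] slope [-0.06978753  0.00978582  0.12998417] 0.08667116365451799 [ 0.12190116  0.66760652 -0.28001512]
584 [ 0.62032871 -0.10242646  0.15937244] [ 0.61696233 -0.10781641  0.15205172] [ 0.6249658  -0.09800132  0.1628582 ]
481 [ 0.62457838 -0.05732621  0.15896174] [ 0.62204863 -0.0619045   0.15200657] [ 0.62808644 -0.05227531  0.16350805]
```

View pics/w14.png

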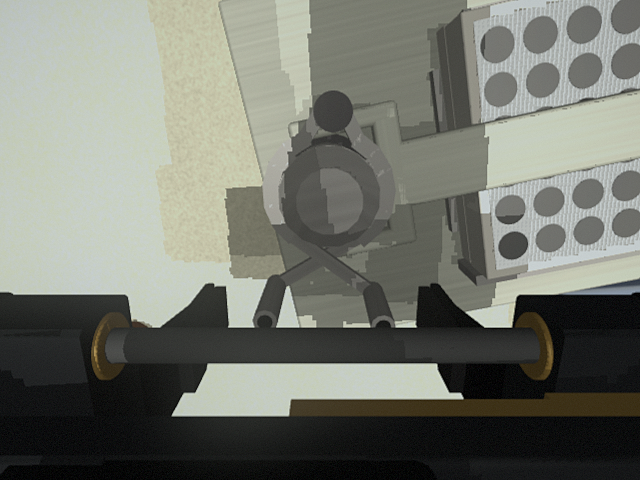

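Call:
send_rows --pt "0 0 -0.03 0 0 0" --pt "0 0 -0.08 0 0 0" --pt "0 0 -0.14 0 0 0" --pt "0 0 -0.2 0 0 0" --pt "0 0 -0.26 0 0 0" --pt "-0.1 0 -0.3 0 0 0" --pt "-0.2 0 -0.3 0 0 0" --pt "-0.2 0 -0.3 0 0 0" --pt "-0.2 0 -0.3 0 0 0" --pt "-0.2 0 -0.3 0 0 0"

```text
time: 26.08
tcp_pos: [0.7077, -0.0843, 0.2566]
ee_rot: [0.107, 3.139, -0.002]
force: [-0.5, 0.1, 0.2]
finger_gap: 0.0874
grip_force: 0.0
```

```bash
python3 - <<'E'
from h import *
from plant import sense
s=sense();print(s['time'],s['tcp_pos'])
for n in("scene","side"):
    w=grab(n,"e"+n);C=cloud(w);rh=np.hypot(C[...,0]-.5783,C[...,1]+.0748)
    m=(rh<.034)&(rh>.023)&(C[...,2]>.1245)&(C[...,2]<.134);q=C[m];A=np.c_[q[:,:2]-[.578,-.075],np.ones(len(q))]
    if len(q)>10:print(n,len(q),"z",np.percentile(q[:,2],[5,50,95]),"slope",np.linalg.lstsq(A,q[:,2],rcond=None)[0])
    e=C[(C[...,2]>.155)&(C[...,2]<.165)&(C[...,0]>.6)&(C[...,0]<.65)&(abs(C[...,1]+.08)<.05)];print(len(e))
    for sg in(-1,1):
        k=e[sg*(e[:,1]+.079)>0]
        if len(k):print("eye",k.mean(0),k.max(0))
    k=C[(C[...,2]>.1285)&(C[...,2]<.138)&(np.hypot(C[...,0]-.543,C[...,1]+.0725)<.01)];
    if len(k):print("coil",k.mean(0),len(k),k[:,2].max())
    if n=="scene":cv2.imwrite("pics/escene.png",cv2.resize(w['p'][150:330,200:440],None,fx=3,fy=3,interpolation=2))
E
```

```text
26.075 [ 0.70774565 -0.08432893  0.25655085]
scene 218 z [0.125559   0.12901595 0.13225945] slope [-0.03008383  0.01164184  0.1289682 ]
38
eye [ 0.62237641 -0.10315646  0.15975727] [ 0.62651977 -0.09718953  0.16295022]
eye [ 0.62799844 -0.05966983  0.15713291] [ 0.63132859 -0.05815552  0.15956115]
coil [ 0.54493749 -0.07128339  0.13298163] 59 0.13592176972007464
side 168 z [0.12565718 0.1299782  0.13267046] slope [-0.02560849 -0.01869309  0.12987029]
49
eye [ 0.61977629 -0.09903169  0.15963124] [ 0.62497834 -0.09415445  0.16348132]
eye [ 0.62413463 -0.05283908  0.15987065] [ 0.62955942 -0.04780596  0.16341953]
coil [ 0.54155162 -0.06911482  0.13416597] 38 0.13657808130985027
```

View pics/escene.png

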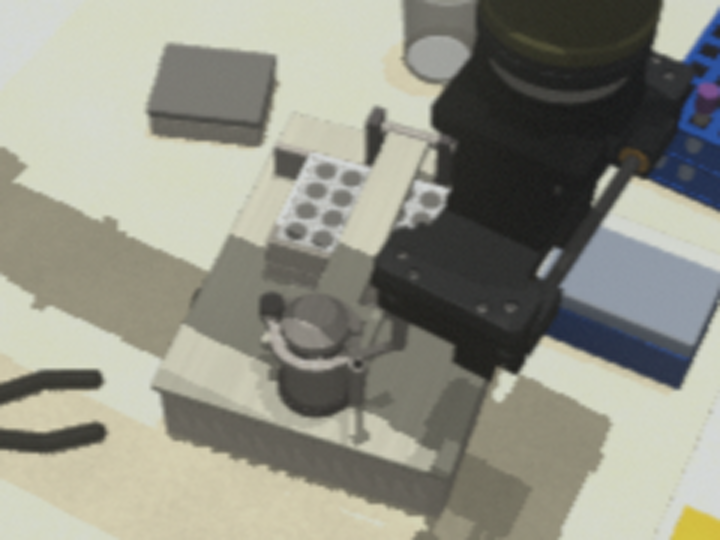

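```bash
python3 -c "
from plant import *
print(job_done())"
```

```text
the job is handed in; nothing more can be done
None
```

I handed the job in at about 26 s, with no verdict returned: the plates are square against both fences, the bar is fully down with its fork straddling the post, the ring is closed in the groove (underside about 1 mm above the shoulder, tilt about 0.03 rad), and the arm is clear of everything.

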